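# Pack the baking caddy on the kitchen cart

### The arm

A 6-joint arm with a two-finger parallel gripper is mounted at the origin on the work surface. World frame = base frame: x ahead of the robot, y to its left, z up, the work surface at z = 0. Lengths are in m, angles in rad, forces in N, time in s.
With the tool pointing down it reaches from about 0.35 to 0.975 m from the base axis. Payload 4.9 kg.
Tool frame: the origin (TCP) lies on the mounting face of the last link; the fingertips stand 173 mm ahead of it and the grasp point (between the pads) lies 155 mm ahead of it (tcp_to_grasp is the distance from the TCP to the grasp point, in m); z points along the fingers, y is the line along which they close (so a half turn about z gives the same grasp; the last joint's range is limited). The gripper opens to 85 mm and grips with 20 to 120 N. Pads are 22 mm wide; open, the fingers measure 114 mm over their backs; the gripper's body (76 mm by 85 mm) begins 54 mm behind the grasp point. The pads swing forward as they close: fully open they stand 13 mm farther back than shut.
Start: joints at [1.008, 0.053, 1.613, -0, 1.476, -0.119], TCP at [0.268, 0.564, 0.405] pointing down, gripper open.
Joint ranges: [-3.01, 3.01], [-1.01, 2.22], [0.06, 2.58], [-1.02, 4.17], [0.09, 2.62], [-3.14, 3.14]. Speed limits (rad/s): [2.57, 2.57, 3.14, 3.14, 3.14, 3.14].

### API

Orientations are given as a rotation vector (axis times angle).
In Python, from station import get_obs, get_image, calibration, finish_job, tcp_to_grasp gives the robot as it stands. The module is installed in compiled form; this text tells all that it offers.
- The arm moves only by the tool arm_command, never from a script. Its argument "plan" is a list that holds one entry, the list of rows, each a list of 6 numbers: the shift along the tool's x, y, z in cm, then the turn, a rotation vector about the tool's x, y, z in rad. A call has 1 to 12 rows; each row is the pose to reach, as a shift and turn from the pose commanded when the call began, along the tool's axes at that moment; what a row does not reach only later rows make up. A row lasts 1/12 s, in which the tool goes at most 41.7 mm and 7.16 degrees, less where a joint would pass 70% of its speed; a pose out of reach is approached as far as the arm can. A call with a gripper value outside its range is refused whole. "gripper" is the closure, from -1 (fully open) to 1 (shut), set as the call begins (left out, the last holds). The fingers move at their own pace and stop on an object; "force" is the grip in N (left out, the last holds). Time passes only in rows, so rows that repeat a pose let the fingers close. It gives the time, the measured TCP pose, the force, the opening and the grip force at its end, in the units of the state.
- get_obs(): the state, without advancing time (a new reading comes with each control period).
- get_image(name): name is "side" or "top"; returns (picture, depth): 480x640x3 uint8, blue, green, red; 480x640 float32, m along the optical axis (not along the pixel's ray), 0 where there is no reading.
- calibration(name): a dict with "fx", "fy", "cx", "cy" (pixels), "pose" (4x4, takes a point from camera to world coordinates). Camera axes: x right, y up, looking along -z (the intrinsics and any distortion apply to the point x, -y, -z); pixel columns grow to the right and rows downward; lengths in m; the calibration is good to about 2 mm. A picture is of the moment at which its call begins. calibration takes no time and is no camera call.
- finish_job(): hands the job in; it is judged then, once.
The state is a dict: "t": time; "q": joint angles; "dq": joint speeds; "effort": joint torques, N m; "tool_pos": TCP position; "tool_rot": TCP orientation; "contact_force": force on the tool from outside, world axes, zero at the start; "wrist_torque": the same for the moment, N m; "opening": finger opening in m; "grip_force": force on a finger pad.
Only numpy, scipy, OpenCV 4.12 (cv2) and the standard library are available. Lean on these libraries where they do the work, as an engineer would, in place of code of your own. Each camera call takes 0.05 s, during which the arm holds its last target. There are 200 camera calls.

### The job

Pack the wooden baking caddy: stand the set of three orange measuring cups in its empty square bay, nested fully home one inside the other with the largest at the bottom and the smallest on top, and lay the steel whisk flat in the long trough. The white measuring cup belongs to the flour bin and the little orange bowl without a handle to another set, so leave those, and the pie dish and the rolling dowel, where they are.

Things in the scene. Friction and masses are not known exactly. Their poses are not given: they have to be found in the camera images.
- cup_large: Largest orange plastic measuring cup, rim 92 mm, foot 80 mm across, 52 high, wall 3, inner floor 9 above underside, 90 g. Level handle along own -x: 16 wide, 7 thick, top flush with rim, ends 88 from axis; pinch it across from above. Origin: axis at underside. All three cups have the same height.
- cup_medium: Middle orange plastic measuring cup, rim 76 mm, foot 64 mm across, 52 high, wall 3, inner floor 9 above underside, 70 g. Level handle along own -x: 16 wide, 7 thick, top flush with rim, ends 88 from axis; pinch it across from above. Origin: axis at underside. Seats on the large cup's inner floor, 5 mm play; handle then 2 mm above that cup's rim and handle: fan handles apart to keep fingers clear.
- cup_small: Smallest orange plastic measuring cup, rim 60 mm, foot 48 mm across, 52 high, wall 3, inner floor 9 above underside, 50 g. Level handle along own -x: 16 wide, 7 thick, top flush with rim, ends 88 from axis; pinch it across from above. Origin: axis at underside. Seats on the medium cup's inner floor, 5 mm play; nested cups step up 9 mm.
- whisk: Flat stainless whisk, 190 mm long, 90 g, lying flat. Handle towards own -x: 18 mm wide, 14 high, from 95 mm behind the origin to 5 ahead of it; flat wire hoop towards +x, 56 mm wide, under 10 high. Origin: mid-length, at underside level. Grip across the handle 35 mm behind the origin (balance point).
- caddy: Wooden tray, fixed, own x 225 by y 197 mm; walls, dividers 28 high, 5 thick; floor at 6. Origin: centre of underside. Empty square cup bay 110 by 110, centre (-52.5, +38.5); bay 100 by 110 at (+57.5, +38.5), holding two steel biscuit cutters 26 high; whisk trough 215 (x) by 72, centre (0, -57.5): whisk lies along it, either way round. Wire grips 15 out at x ends.
- white_cup: Lone WHITE plastic measuring cup, rim 76 mm, foot 64 mm across, 52 high, wall 3, inner floor 9 above underside, 70 g. Level handle along own -x: 16 wide, 7 thick, top flush with rim, ends 88 from axis; pinch it across from above. Origin: axis at underside. A look-alike, not to be moved.
- small_bowl: Little round orange plastic bowl WITHOUT a handle, 82 mm across, 36 mm high. Origin: centre of the underside. A look-alike; not to be moved.
- pie_dish: Round clear glass pie dish, 200 mm across the rim, 40 mm high, 0.7 kg. Origin: centre of the underside. Not to be moved.
- dowel: Wooden rolling dowel, 36 mm thick and 270 mm long along its own y, lying in a low dark wooden rest 60 mm wide; its top is 46 mm high. Origin: centre of the underside of the rest. Not to be moved.
There are look-alikes about, which are no part of the job. Leave any black or blue look-alike of the cup_medium alone.

How it is judged:
By the outcome, as a careful person would: the job done as asked, in the order asked, and still so for the second after the job is handed in, with the robot touching nothing.
It also fails if it takes over 112 s, if anything falls off the work surface, if the arm or the gripper's body presses on something with over 40 N, if the wrist force passes 120 N, or if a joint passes its speed limit or range.

## Working session

There is one attempt and no reset: what is moved stays moved. The work goes in short steps, Python scripts to look and compute and a tool call to move; the robot and the scene stay as the last step left them, time stands still between calls to the robot, and variables do not carry over. Pictures are saved under pics/ and viewed, at most 14 in all, crops included, and the job is handed in when it is done.

Besides the shell and the picture viewer there is one more tool, called after "Call:" as name([rows], argument=value, ...), one row to a line, values as JSON. arm_command: Moves the arm, as the interface text tells. Its arguments: {"type":"object","properties":{"plan":{"type":"array"},"gripper":{"type":"number"},"force":{"type":"number"}},"required":["plan"]}

```bash
mkdir -p pics
cat > h.py <<'E'
import numpy as np, cv2
from station import *
def grab(n):
    im,d=get_image(n); c=calibration(n); 
    np.savez('%s.npz'%n,im=im,d=d,pose=c['pose'],k=[c['fx'],c['fy'],c['cx'],c['cy']]); return im,d,c
def world(d,c):
    v,u=np.mgrid[0:480,0:640]
    P=np.stack([(u-c['cx'])/c['fx']*d,-(v-c['cy'])/c['fy']*d,-d],-1)
    T=np.array(c['pose']); return P@T[:3,:3].T+T[:3,3]
E
python3 - <<'E'
from h import *
for n in('top','side'):
    im,d,c=grab(n); cv2.imwrite('pics/%s0.png'%n,im); print(c, (d==0).mean())
o=get_obs();print(o['tool_pos'],o['tool_rot'],o['opening'],tcp_to_grasp)
E
```

```text
{'fx': 480.28386814431286, 'fy': 480.28386814431286, 'cx': 314.5434161394591, 'cy': 242.44375220686598, 'pose': array([[ 0.02125985,  0.995624  , -0.09099931,  0.40720595],
       [-0.99972242,  0.02024613, -0.0120486 ,  0.07850413],
       [-0.01015349,  0.0912302 ,  0.99577807,  1.18372279],
       [ 0.        ,  0.        ,  0.        ,  1.        ]])} 0.003951822916666667
{'fx': 566.0805825013825, 'fy': 566.0805825013825, 'cx': 320.0470476496521, 'cy': 234.84948239947315, 'pose': array([[ 0.97653451,  0.15580313, -0.14867999,  0.28394408],
       [-0.21499009,  0.74575851, -0.63057395, -0.87241815],
       [ 0.01263398,  0.64774194,  0.76175505,  1.24162816],
       [ 0.        ,  0.        ,  0.        ,  1.        ]])} 0.004156901041666667
[0.26824811 0.56424173 0.40357673] [-6.91311041e-01 -3.06398608e+00  2.74160536e-03] 0.08537978088555459 0.1547
```

View pics/top0.png

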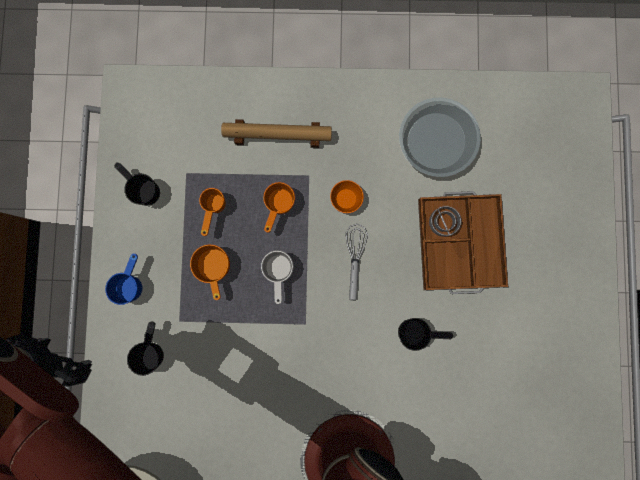

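View pics/side0.png

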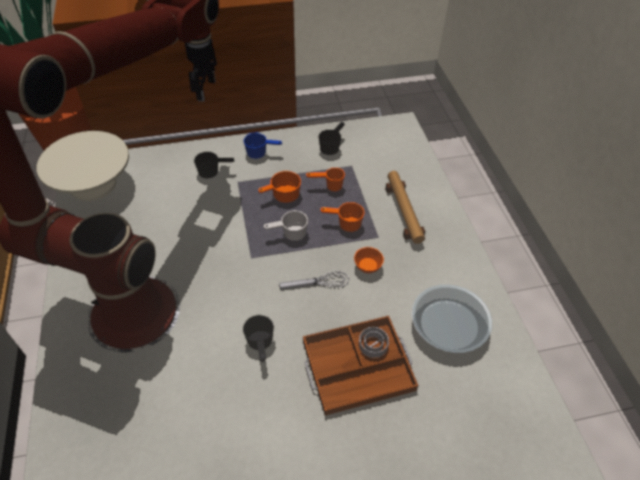

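Top view: large cup at (210,264), small at (211,200), medium at (279,197), white cup at (277,266). The whisk is at (354,262), hoop up. The caddy is at (463,242), its empty bay lower-left at (447,265) and the trough on the right. The side view agrees with this.

```bash
cat > m.py <<'E'
from h import *
def cups(n,im,d,c,zlo=.044,zhi=.062,areas=True):
    W=world(d,c); hsv=cv2.cvtColor(im,cv2.COLOR_BGR2HSV)
    m=((hsv[...,0]<20)&(hsv[...,1]>170)&(hsv[...,2]>110)&(W[...,2]>.015)&(W[...,2]<.3)&(d>0)).astype(np.uint8)
    k,l,s,_=cv2.connectedComponentsWithStats(m)
    for i in range(1,k):
        if s[i,4]<120: continue
        P=W[l==i]; Z=np.percentile(P[:,2],95); Q=P[(P[:,2]>zlo)&(P[:,2]<zhi)]
        if len(Q)<30: print(n,'comp',s[i],Z);continue
        (cx,cy),_=cv2.minEnclosingCircle(Q[:,:2].astype(np.float32))
        A,B=None,None
        r=cv2.minAreaRect(Q[:,:2].astype(np.float32)); L=max(r[1]);Wd=min(r[1])
        bp=cv2.boxPoints(r); e=bp[1]-bp[0] if np.linalg.norm(bp[1]-bp[0])>np.linalg.norm(bp[2]-bp[1]) else bp[2]-bp[1]
        e/=np.linalg.norm(e); t=(Q[:,:2]-r[0])@e; w=(Q[:,:2]-r[0])@np.array([-e[1],e[0]])
        if np.ptp(w[t>t.max()-.02])>np.ptp(w[t<t.min()+.02]): e=-e; t=-t;w=-w
        e_=e; tip=np.array(r[0])+e_*L/2; end=np.array(r[0])-e_*L/2
        print(n,s[i][:4],'z95 %.3f L %.3f W %.3f'%(Z,L,Wd),'dir(handle) deg %.1f'%np.degrees(np.arctan2(e_[1],e_[0])),'axis(from tip)',(tip-e_*.088).round(4),'axis(from rim)',(end+e_*Wd/2).round(4))
E
python3 - <<'E'
from m import *
for n in('top','side'):
    z=np.load(n+'.npz');im,d=z['im'],z['d'];k=z['k'];c=dict(fx=k[0],fy=k[1],cx=k[2],cy=k[3],pose=z['pose'])
    cups(n,im,d,c)
    W=world(d,c); print(n,'table z',np.median(W[...,2][np.abs(W[...,2])<.02]))
    # caddy: brown wood, top height
    hsv=cv2.cvtColor(im,cv2.COLOR_BGR2HSV)
    b=(hsv[...,0]<20)&(hsv[...,1]>90)&(d>0)&(W[...,0]>.3)&(W[...,0]<.7)&(W[...,1]<-.1)&(W[...,1]>-.5)
    P=W[b&(W[...,2]>.021)&(W[...,2]<.034)][:,:2].astype(np.float32)
    r=cv2.minAreaRect(P);print('caddy',r,len(P))
    g=(W[...,1]>-.12)&(W[...,1]<.06)&(W[...,0]>.25)&(W[...,0]<.6)&(W[...,2]>.004)&(W[...,2]<.03)&(hsv[...,1]<60)&(d>0)
    kk,l,s,_=cv2.connectedComponentsWithStats(cv2.dilate(g.astype(np.uint8),np.ones((5,5))))
    for i in range(1,kk):
        if s[i,4]<150: continue
        P=W[(l==i)&g][:,:2].astype(np.float32)
        H=W[(l==i)&g&(W[...,2]>.008)&(W[...,2]<.02)]
        print('whisk?',s[i],cv2.minAreaRect(P)); 
        for lo in np.arange(P[:,0].min(),P[:,0].max(),.03):
            q=P[(P[:,0]>=lo)&(P[:,0]<lo+.03)];print('  ',q.min(0),q.max(0))
E
```

```text
top comp [343 181  21  32 188] 0.03741772233869669
top [263 182  32  50] z95 0.055 L 0.118 W 0.073 dir(handle) deg 140.3 axis(from tip) [0.6231 0.1758] axis(from rim) [0.6178 0.1802]
top [199 188  25  48] z95 0.055 L 0.113 W 0.058 dir(handle) deg -174.6 axis(from tip) [0.6126 0.342 ] axis(from rim) [0.608  0.3416]
top [190 245  39  55] z95 0.055 L 0.123 W 0.089 dir(handle) deg 166.8 axis(from tip) [0.4664 0.3385] axis(from rim) [0.4569 0.3408]
top table z -8.739529951173886e-06
caddy ((0.5234377980232239, -0.2662094831466675), (0.2249992936849594, 0.1993953287601471), 3.48490834236145) 1174
whisk? [ 327  207   76  110 3543] ((0.4717026352882385, -0.030516259372234344), (0.2576715052127838, 0.17379716038703918), 1.032812237739563)
   [ 0.34290013 -0.04807811] [0.37189966 0.00329358]
   [ 0.37310338 -0.07189137] [0.4028743  0.05012174]
   [ 0.40290877 -0.07891162] [0.43201897 0.05520201]
   [ 0.4332105  -0.11543191] [0.4613194  0.05614035]
   [ 0.4632836  -0.11735401] [0.49280384 0.01482707]
   [ 0.4929202 -0.1077961] [0.5226088  0.01994235]
   [ 0.52307254 -0.09757946] [0.5528044  0.0
[... 2284 characters left out ...]
 (0.3491620123386383, 0.17945429682731628), 0.17386958003044128)
   [ 0.25049576 -0.11934361] [0.2799515  0.05879975]
   [ 0.28075144 -0.11978021] [0.31038794 0.05763379]
   [ 0.31052563 -0.11999529] [0.3401977  0.05754144]
   [ 0.34052473 -0.11748125] [0.37046486 0.05713131]
   [ 0.37057096 -0.11794996] [0.40045333 0.05901333]
   [ 0.4009919  -0.11945345] [0.4303831  0.05947864]
   [ 0.43086252 -0.11754655] [0.46042538 0.05903068]
   [ 0.46061724 -0.11790198] [0.49036855 0.05586996]
   [ 0.49067995 -0.11957704] [0.5203602  0.05912267]
   [ 0.52086395 -0.11365887] [0.55046326 0.05990674]
   [ 0.5507393  -0.11939143] [0.5803137  0.05932169]
   [ 0.5807112  -0.11106368] [0.599954   0.05893012]
```

```bash
cat > fit.py <<'E'
from h import *
from scipy.optimize import minimize
U=6
def ring(r,z,x=0): a=np.linspace(0,2*np.pi,48,False); return np.c_[x+r*np.cos(a),r*np.sin(a),0*a+z]
def box(x0,x1,y0,y1,z0,z1): return np.array([[x,y,z] for x in(x0,x1) for y in(y0,y1) for z in(z0,z1)],float)
def cup(R): return [np.r_[ring(R,.052),ring(R-.006,0)],box(-.088,-R+.004,-.008,.008,.045,.052)]
def proj(P,c):
    T=np.array(c['pose']); q=(P-T[:3,3])@T[:3,:3]; return np.c_[c['cx']+c['fx']*q[:,0]/-q[:,2],c['cy']-c['fy']*q[:,1]/-q[:,2]]
def fit(parts,views,x0,z=0):
    """views: (mask,c); x0: x,y,yaw -> best x,y,yaw,IoU per view"""
    V=[]
    for m,c in views:
        ys,xs=np.nonzero(m); b=[xs.min()-25,ys.min()-25,xs.max()+26,ys.max()+26]; b[0]=max(b[0],0);b[1]=max(b[1],0)
        V.append((cv2.resize(m[b[1]:b[3],b[0]:b[2]].astype(np.float32),None,fx=U,fy=U,interpolation=cv2.INTER_LINEAR)>.5,c,b))
    def iou(p):
        R=np.array([[np.cos(p[2]),-np.sin(p[2]),0],[np.sin(p[2]),np.cos(p[2]),0],[0,0,1]]);o=[]
        for m,c,b in V:
            a=np.zeros(m.shape,np.uint8)
            for q in parts:
                uv=(proj(q@R.T+[p[0],p[1],z],c)-[b[0]-.5,b[1]-.5])*U-.5
                cv2.fillConvexPoly(a,cv2.convexHull(np.round(uv).astype(np.int32)),1)
            o.append((m&(a>0)).sum()/(m|(a>0)).sum())
        return o
    best=None
    for dy in(0,.3,-.3):
        s=np.array([x0]*4,float)+np.array([[0,0,dy],[.01,0,dy],[0,.01,dy],[0,0,dy+.15]])
        r=minimize(lambda p:-np.mean(iou(p)),x0,method='Nelder-Mead',options=dict(initial_simplex=s,xatol=1e-4,fatol=1e-5))
        if best is None or r.fun<best.fun: best=r
    return best.x.round(4),np.degrees(best.x[2]).round(1),np.round(iou(best.x),3)
def load(n):
    z=np.load(n+'.npz');k=z['k'];return z['im'],z['d'],dict(fx=k[0],fy=k[1],cx=k[2],cy=k[3],pose=z['pose'])
def comp(m,c,p):
    k,l,s,_=cv2.connectedComponentsWithStats(m.astype(np.uint8)); uv=proj(np.array([p]),c)[0]
    ys,xs=np.nonzero(m); i=np.argmin((xs-uv[0])**2+(ys-uv[1])**2); return l==l[ys[i],xs[i]]
def orange(im):
    h=cv2.cvtColor(im,cv2.COLOR_BGR2HSV); return cv2.morphologyEx(((h[...,0]<20)&(h[...,1]>150)&(h[...,2]>60)).astype(np.uint8),cv2.MORPH_OPEN,np.ones((2,2)))>0
E
python3 - <<'E'
from fit import *
D={n:load(n) for n in('top','side')}
C=dict(large=(.046,.457,.34,0),medium=(.038,.617,.18,0),small=(.030,.609,.342,0))
for k,(R,x,y,a) in C.items():
    for ns in(['top'],['side'],['top','side']):
        v=[(comp(orange(D[n][0]),D[n][2],[x,y,.03]),D[n][2]) for n in ns]
        print(k,ns,*fit(cup(R),v,[x,y,a]))
tiles=[]
for n,(x,y,w,h) in dict(top=(320,185,200,150),side=(250,240,200,180)).items():
    cv2.imwrite('pics/crop_%s.png'%n,cv2.resize(D[n][0][y:y+h,x:x+w],None,fx=3.2,fy=3.2,interpolation=cv2.INTER_CUBIC))
im,d,c=D['top'];h=cv2.cvtColor(im,cv2.COLOR_BGR2HSV)
for v in(250,270,280,290): print(v,[tuple(h[v,u]) for u in range(344,364,2)])
E
```

```text
large ['top'] [0.4539 0.3382 0.2551] 14.6 [0.929]
large ['side'] [0.4617 0.3391 0.2679] 15.3 [0.88]
large ['top', 'side'] [0.4566 0.3384 0.2564] 14.7 [0.902 0.831]
medium ['top'] [ 0.6149  0.1776 -0.327 ] -18.7 [0.947]
medium ['side'] [ 0.623   0.1787 -0.3146] -18.0 [0.889]
medium ['top', 'side'] [ 0.6176  0.1767 -0.3329] -19.1 [0.917 0.823]
small ['top'] [ 0.6068  0.3393 -0.1757] -10.1 [0.904]
small ['side'] [ 0.6145  0.3393 -0.1928] -11.0 [0.822]
small ['top', 'side'] [ 0.6105  0.3398 -0.1558] -8.9 [0.859 0.789]
250 [(np.uint8(30), np.uint8(14), np.uint8(145)), (np.uint8(25), np.uint8(21), np.uint8(144)), (np.uint8(34), np.uint8(16), np.uint8(128)), (np.uint8(15), np.uint8(5), np.uint8(94)), (np.uint8(40), np.uint8(15), np.uint8(102)), (np.uint8(48), np.uint8(15), np.uint8(85)), (np.uint8(27), np.uint8(16), np.uint8(145)), (np.uint8(24), np.uint8(12), np.uint8(108)), (np.uint8(30), np.uint8(5), np.uint8(111)), (np.uint8(0), np.uint8(2), np.uint8(128))]
270 [(np.uint8(26), np.uint8(14), np.uint8(146)), (np.uint8(41), np.uint8(19), np.uint8(146)), (np.uint8(33), np.uint8(19), np.uint
[... 517 characters left out ...]
 np.uint8(2), np.uint8(149)), (np.uint8(45), np.uint8(4), np.uint8(139)), (np.uint8(30), np.uint8(5), np.uint8(103)), (np.uint8(45), np.uint8(13), np.uint8(80)), (np.uint8(37), np.uint8(22), np.uint8(153)), (np.uint8(34), np.uint8(14), np.uint8(147))]
290 [(np.uint8(30), np.uint8(16), np.uint8(145)), (np.uint8(40), np.uint8(15), np.uint8(151)), (np.uint8(27), np.uint8(17), np.uint8(147)), (np.uint8(0), np.uint8(0), np.uint8(119)), (np.uint8(105), np.uint8(3), np.uint8(152)), (np.uint8(120), np.uint8(4), np.uint8(132)), (np.uint8(0), np.uint8(8), np.uint8(90)), (np.uint8(30), np.uint8(11), np.uint8(95)), (np.uint8(37), np.uint8(22), np.uint8(152)), (np.uint8(37), np.uint8(16), np.uint8(147))]
```

View pics/crop_top.png

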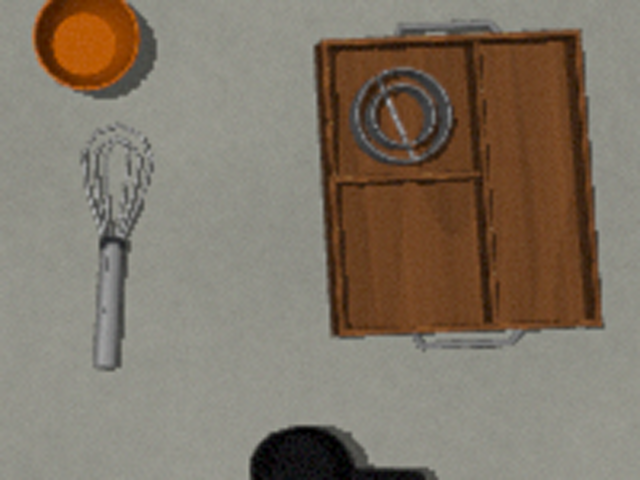

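Crop of the top view: the whisk handle runs from crop (108,367) to (114,240) with its hoop above. The caddy corners are at about (318,40), (580,32), (602,326) and (333,336), and the empty bay is centred at about (412,255).

```bash
sed -i 's/return cv2.morphologyEx(\(.*\).astype(np.uint8),cv2.*$/return \1/' fit.py; tail -1 fit.py
python3 - <<'E'
from fit import *
D={n:load(n) for n in('top','side')}
C=dict(large=(.046,.457,.34,.25),medium=(.038,.617,.18,-.33),small=(.030,.609,.342,-.17))
for k,(R,x,y,a) in C.items():
    for ns in(['top'],['side']):
        v=[(comp(orange(D[n][0]),D[n][2],[x,y,.03]),D[n][2]) for n in ns]
        print(k,ns,*fit(cup(R),v,[x,y,a]))
v={}
for n in D:
    im,d,c=D[n];h=cv2.cvtColor(im,cv2.COLOR_BGR2HSV)
    m=comp((h[...,0]<22)&(h[...,1]>80),c,[.52,-.33,.006]); f=cv2.morphologyEx(m.astype(np.uint8),cv2.MORPH_CLOSE,np.ones((25,25)))>0
    print('caddy',n,*fit([box(-.1125,.1125,-.0985,.0985,0,.028)],[(f,c)],[.523,-.266,0]))
    m=np.array(cv2.fillPoly(np.zeros((480,640),np.uint8),[proj(np.array([[.535,-.06,0],[.535,.03,0],[.33,.03,0],[.33,-.06,0]]),c).astype(np.int32)],1))>0
    g=m&(h[...,1]<9); ys,xs=np.nonzero(g); 
    T=np.array(c['pose']); r=np.c_[(xs-c['cx'])/c['fx'],-(ys-c['cy'])/c['fy'],-np.ones(len(xs))]@T[:3,:3].T
    P=(T[:3,3]+r*((.012-T[2,3])/r[:,2:]))[:,:2]
    for lo in np.arange(.33,.55,.02):
        q=P[(P[:,0]>=lo)&(P[:,0]<lo+.02)]
        if len(q): print('%.3f n%d x %.3f y %.4f..%.4f med %.4f'%(lo,len(q),q[:,0].min(),*np.percentile(q[:,1],[5,95]),np.median(q[:,1])))
E
```

```text
h=cv2.cvtColor(im,cv2.COLOR_BGR2HSV); return ((h[...,0]<20)&(h[...,1]>150)&(h[...,2]>60))
large ['top'] [0.4565 0.3406 0.2555] 14.6 [0.946]
large ['side'] [0.4599 0.3434 0.2608] 14.9 [0.883]
medium ['top'] [ 0.6176  0.1801 -0.327 ] -18.7 [0.95]
medium ['side'] [ 0.6205  0.1822 -0.3296] -18.9 [0.891]
small ['top'] [ 0.6092  0.3418 -0.1756] -10.1 [0.912]
small ['side'] [ 0.6127  0.3445 -0.1788] -10.2 [0.831]
caddy top [ 0.5236 -0.2667  0.0598] 3.4 [0.985]
0.370 n34 x 0.379 y -0.0090..0.0064 med -0.0021
0.390 n62 x 0.390 y -0.0104..0.0043 med -0.0030
0.410 n61 x 0.410 y -0.0124..0.0045 med -0.0051
0.430 n52 x 0.432 y -0.0122..0.0024 med -0.0049
0.450 n53 x 0.451 y -0.0144..0.0026 med -0.0048
0.470 n34 x 0.471 y -0.0166..0.0030 med -0.0081
0.490 n57 x 0.490 y -0.0261..0.0106 med -0.0042
0.510 n44 x 0.510 y -0.0331..0.0154 med -0.0015
0.530 n14 x 0.530 y -0.0355..0.0159 med -0.0220
caddy side [ 0.5272 -0.2658  0.0641] 3.7 [0.98]
0.370 n14 x 0.383 y -0.0108..0.0023 med -0.0040
0.390 n31 x 0.390 y -0.0125..0.0016 med -0.0048
0.410 n30 x 0.410 y -0.0129..0.0009 med -0.0052
0.430 n27 x 0.430 y -0.0123..0.0007 med -0.0051
0.450 n21 x 0.451 y -0.0110..-0.0009 med -0.0062
0.470 n10 x 0.471 y -0.0166..-0.0041 med -0.0106
```

```bash
cat > go.py <<'E'
import sys; from h import *
from scipy.spatial.transform import Rotation as Ro
def go(x,y,zg,yaw,o=None):
    """world grasp point x,y,zg and tool-x heading (deg), tool down -> shift/turn in tool axes"""
    o=o or get_obs(); R=Ro.from_rotvec(o['tool_rot']); a=np.radians(yaw)
    T=Ro.from_matrix(np.array([[np.cos(a),np.sin(a),0],[np.sin(a),-np.cos(a),0],[0,0,-1]]))
    s=R.inv().apply(np.array([x,y,zg+tcp_to_grasp])-o['tool_pos'])*100; print('row',s.round(2),(R.inv()*T).as_rotvec().round(3),'t%.1f open %.4f'%(o['t'],o['opening']))
    return s
if __name__=='__main__':
    v=list(map(float,sys.argv[1:])); 
    for i in range(0,len(v),4): go(*v[i:i+4])
E
python3 go.py .392 .3247 .13 194.7
```

```text
row [-21.46 -16.3   11.91] [-0.002 -0.001 -0.7  ] t0.1 open 0.0854
```

Call:
arm_command([
  [[-21.5, -16.3, 11.9, 0, 0, -0.7], [-21.5, -16.3, 11.9, 0, 0, -0.7], [-21.5, -16.3, 11.9, 0, 0, -0.7], [-21.5, -16.3, 11.9, 0, 0, -0.7], [-21.5, -16.3, 11.9, 0, 0, -0.7], [-21.5, -16.3, 11.9, 0, 0, -0.7], [-21.5, -16.3, 11.9, 0, 0, -0.7], [-21.5, -16.3, 11.9, 0, 0, -0.7], [-21.5, -16.3, 11.9, 0, 0, -0.7], [-21.5, -16.3, 11.9, 0, 0, -0.7], [-21.5, -16.3, 11.9, 0, 0, -0.7], [-21.5, -16.3, 11.9, 0, 0, -0.7]],
], gripper=-0.2)

```text
t: 1.1
tool_pos: [0.3923, 0.3262, 0.2868]
tool_rot: [-0.404, 3.114, 0.002]
contact_force: [-0.6, 0.3, -0.2]
opening: 0.0515
grip_force: 0.0
```

```bash
python3 go.py .392 .3247 .0475 194.7
python3 - <<'E'
from h import *
im,d,c=grab('side'); cv2.imwrite('pics/s1.png',cv2.resize(im[100:280,200:420],None,fx=3,fy=3,interpolation=cv2.INTER_CUBIC))
im,d,c=grab('top'); cv2.imwrite('pics/t1.png',im)
E
```

```text
row [ 0.08 -0.15  8.46] [0.001 0.002 0.001] t1.1 open 0.0515
```

View pics/s1.png

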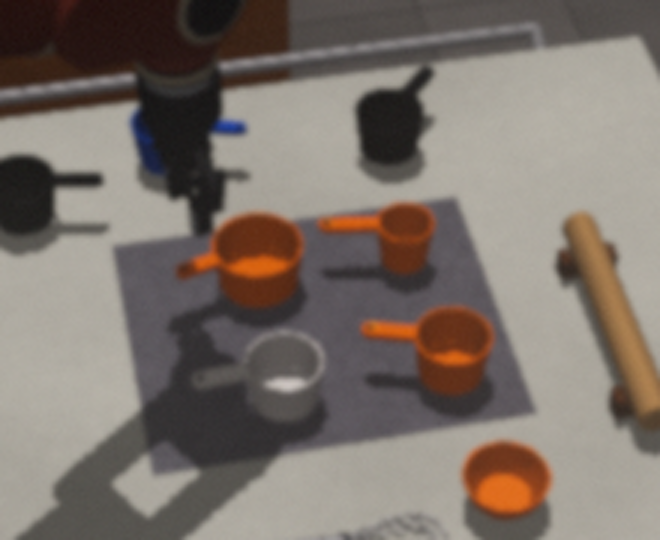

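The side crop shows the gripper hovering above the large cup's handle, with the fingertip at (203,225) and the handle at (200,265). I'll descend and grip.

Call:
arm_command([
  [[0.1, -0.15, 4.2, 0, 0, 0], [0.1, -0.15, 7, 0, 0, 0], [0.1, -0.15, 8.4, 0, 0, 0], [0.1, -0.15, 8.4, 0, 0, 0], [0.1, -0.15, 8.4, 0, 0, 0]],
])

```text
t: 1.62
tool_pos: [0.3915, 0.3237, 0.2014]
tool_rot: [0.403, -3.114, 0.001]
contact_force: [-0.3, 0.9, 0.6]
opening: 0.0513
grip_force: 0.0
```

Call:
arm_command([
  [[0, 0, 0, 0, 0, 0], [0, 0, 0, 0, 0, 0], [0, 0, 0, 0, 0, 0], [0, 0, 0, 0, 0, 0], [0, 0, 0, 0, 0, 0], [0, 0, 0, 0, 0, 0], [0, 0, 0, 0, 0, 0], [0, 0, 0, 0, 0, 0]],
], gripper=1, force=40)

```text
t: 2.28
tool_pos: [0.3926, 0.3238, 0.2036]
tool_rot: [-0.401, 3.114, 0.002]
contact_force: [-1.6, 0.7, 6.7]
opening: 0.015
grip_force: 39.8
```

Call:
arm_command([
  [[0, 0, -1, 0, 0, 0], [0, 0, -3, 0, 0, 0], [0, 0, -6, 0, 0, 0], [0, 0, -10, 0, 0, 0], [0, 0, -12, 0, 0, 0], [0, 0, -12, 0, 0, 0], [0, 0, -12, 0, 0, 0]],
])

```text
t: 2.87
tool_pos: [0.3922, 0.3233, 0.3236]
tool_rot: [-0.401, 3.113, 0.002]
contact_force: [-0.3, 0.1, -1.2]
opening: 0.0146
grip_force: 39.1
```

Run:
```python
from h import *
im,d,c=grab('side'); cv2.imwrite('pics/s2.png',cv2.resize(im[60:240,200:420],None,fx=3,fy=3,interpolation=cv2.INTER_CUBIC))
```

```text
(no output)
```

View pics/s2.png

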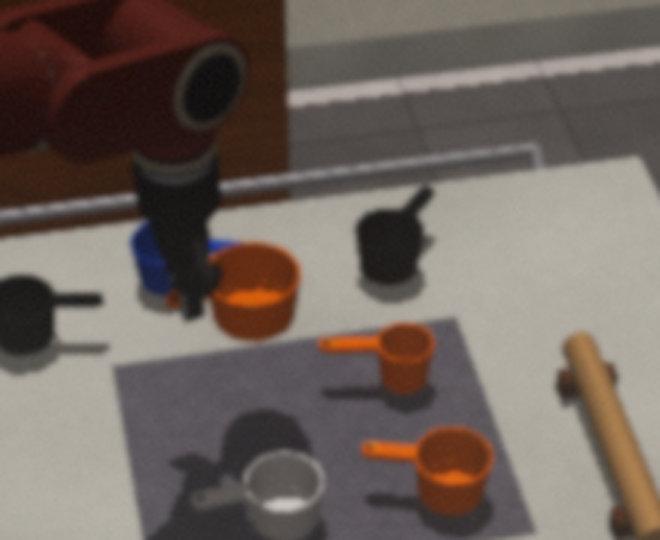

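The side crop shows the large cup held level at (255,290), clear of the mat.

```bash
python3 go.py .4268 -.179 .169 130
```

```text
row [  9.31 -49.45  -0.21] [-0.    -0.     1.129] t2.9 open 0.0150
```

Call:
arm_command([
  [[0.6, -3, 0, 0, 0, 0.07], [1.3, -7, 0, 0, 0, 0.18], [2, -11, 0, 0, 0, 0.3], [2.8, -15, 0, 0, 0, 0.4], [3.5, -19, 0, 0, 0, 0.5], [4.2, -23, 0, 0, 0, 0.6], [5, -27, 0, 0, 0, 0.7], [5.8, -31, 0, 0, 0, 0.8], [6.6, -35, 0, 0, 0, 0.9], [7.4, -39, 0, 0, 0, 1.0], [8.2, -43, 0, 0, 0, 1.1], [9.3, -47, 0, 0, 0, 1.13]],
])

```text
t: 3.92
tool_pos: [0.42, -0.1567, 0.3192]
tool_rot: [-1.334, -2.84, -0.001]
contact_force: [1.0, 0.6, -0.6]
opening: 0.0151
grip_force: 39.4
```

```bash
python3 go.py .4268 -.179 .169 130
python3 - <<'E'
from fit import *
for n in('top','side'):
    im,d,c=grab(n); o=get_obs(); p=o['tool_pos']; zg=p[2]-tcp_to_grasp; h=zg-.0489
    try:
        m=comp(orange(im),c,[p[0]+.04,p[1]-.05,h+.04]); print(n,m.sum(),*fit(cup(.046),[(m,c)],[p[0]+.044,p[1]-.052,np.radians(-50)],z=h), p)
    except Exception as e: print(e)
E
```

```text
row [-2.15 -0.9  -0.46] [-0.001 -0.004 -0.005] t3.9 open 0.0151
top 1912 [ 0.4293 -0.2275 -1.1241] -64.4 [0.426] [ 0.41974634 -0.16235406  0.31981101]
side 5256 [ 0.465  -0.258  -1.2149] -69.6 [0.292] [ 0.41997047 -0.15942115  0.31962397]
```

Call:
arm_command([
  [[-1.7, -0.9, 0, 0, 0, 0], [-1.7, -0.9, 0, 0, 0, 0], [-1.7, -0.9, 3, 0, 0, 0], [-1.7, -0.9, 6, 0, 0, 0], [-1.7, -0.9, 7, 0, 0, 0], [-1.7, -0.9, 7, 0, 0, 0], [-1.7, -0.9, 7, 0, 0, 0]],
])

```text
t: 4.6
tool_pos: [0.4248, -0.1729, 0.2509]
tool_rot: [-1.327, -2.845, -0.001]
contact_force: [-0.2, 0.7, -0.3]
opening: 0.0146
grip_force: 39.4
```

```bash
python3 - <<'E'
from fit import *
im,d,c=grab('top'); a=cv2.resize(im[180:305,395:525],None,fx=3,fy=3,interpolation=cv2.INTER_CUBIC)
im,d,c=grab('side'); b=cv2.resize(im[270:395,290:420],None,fx=3,fy=3,interpolation=cv2.INTER_CUBIC)
cv2.imwrite('pics/p3.png',np.hstack([a,b]))
E
python3 go.py .4268 -.179 .055 130
```

```text
row [-0.46 -0.26  4.36] [ 0.001  0.002 -0.   ] t4.7 open 0.0150
```

View pics/p3.png

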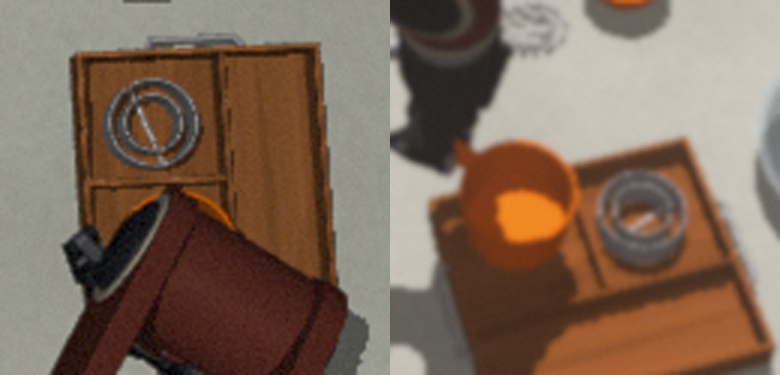

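Both crops show the large cup over the empty bay, at (190,215) in the top half and (520,205) in the side half. Next I'll lower and release it.

Call:
arm_command([
  [[-0.4, -0.2, 1, 0, 0, 0], [-0.4, -0.2, 2.5, 0, 0, 0], [-0.4, -0.2, 3.5, 0, 0, 0], [-0.4, -0.2, 4, 0, 0, 0], [-0.4, -0.2, 4.3, 0, 0, 0], [-0.4, -0.2, 4.3, 0, 0, 0], [-0.4, -0.2, 4.3, 0, 0, 0]],
])

```text
t: 5.28
tool_pos: [0.4266, -0.1785, 0.2097]
tool_rot: [1.329, 2.846, -0.0]
contact_force: [-2.1, 1.7, 4.3]
opening: 0.0149
grip_force: 40.1
```

Call:
arm_command([
  [[0, 0, 0, 0, 0, 0], [0, 0, 0, 0, 0, 0], [0, 0, 0, 0, 0, 0], [0, 0, 0, 0, 0, 0], [0, 0, 0, 0, 0, 0], [0, 0, -3, 0, 0, 0], [0, 0, -7, 0, 0, 0], [0, 0, -11, 0, 0, 0], [0, 0, -14, 0, 0, 0], [0, 0, -14, 0, 0, 0], [0, 0, -14, 0, 0, 0]],
], gripper=-0.2)

```text
t: 6.2
tool_pos: [0.4267, -0.1785, 0.3514]
tool_rot: [1.327, 2.842, -0.001]
contact_force: [-0.1, -0.2, 0.3]
opening: 0.0514
grip_force: 0.0
```

```bash
python3 go.py .5546 .2028 .15 161.2
```

```text
row [21.05 34.28  4.61] [ 0.     0.006 -0.546] t6.2 open 0.0514
```

Move over the medium cup's handle; this also unblocks the view of the caddy.

Call:
arm_command([
  [[3, 4.5, 0, 0, 0, -0.1], [6, 9, 0, 0, 0, -0.2], [8, 13, 0, 0, 0, -0.3], [10, 17, 0, 0, 0, -0.4], [12, 20, 0, 0, 0, -0.5], [14, 23, 0, 0, 0, -0.546], [16, 26, 1, 0, 0, -0.546], [18, 29, 2, 0, 0, -0.546], [20, 32, 3, 0, 0, -0.546], [21.05, 34.3, 4.6, 0, 0, -0.546], [21.05, 34.3, 4.6, 0, 0, -0.546], [21.05, 34.3, 4.6, 0, 0, -0.546]],
])

```text
t: 7.2
tool_pos: [0.5529, 0.2045, 0.2982]
tool_rot: [-0.507, -3.093, 0.005]
contact_force: [1.0, 0.2, 0.3]
opening: 0.0513
grip_force: 0.0
```

```bash
python3 - <<'E'
from fit import *
im,d,c=grab('top'); a=cv2.resize(im[180:305,395:525],None,fx=3,fy=3,interpolation=cv2.INTER_CUBIC)
im2,d2,c2=grab('side'); b=cv2.resize(im2[150:275,290:420],None,fx=3,fy=3,interpolation=cv2.INTER_CUBIC)
cv2.imwrite('pics/p4.png',np.hstack([a,b]))
for i,cc,dd in((im,c,d),(im2,c2,d2)):
    h=cv2.cvtColor(i,cv2.COLOR_BGR2HSV); W=world(dd,cc)
    m=(h[...,0]<20)&(h[...,1]>150)&(W[...,2]>.037)&(W[...,2]<.08)
    m=comp(m,cc,[.47,-.23,.058]); P=W[m&(W[...,2]>.05)&(W[...,2]<.066)]
    q=P[:,:2]; r=.046
    from scipy.optimize import least_squares
    # rim centre: robust, exclude handle sector (130 deg)
    f=lambda p:np.hypot(*(q-p).T)-.0445
    s=least_squares(f,[.47,-.23],loss='soft_l1',f_scale=.002); print(m.sum(),len(q),s.x.round(4),np.median(P[:,2]))
    f2=cv2.morphologyEx(m.astype(np.uint8),cv2.MORPH_CLOSE,np.ones((9,9)))>0
    print(*fit([ring(.046,.052),cup(.046)[1]],[(f2,cc)],[.47,-.23,np.radians(-50)],z=.006))
E
python3 go.py .5546 .2028 .0475 161.2
```

```text
457 342 [ 0.4652 -0.2259] 0.05708717288479348
[ 0.4677 -0.2286 -0.8614] -49.4 [0.34]
539 330 [ 0.4701 -0.2282] 0.05756712093731253
[ 0.4711 -0.2336 -0.9347] -53.6 [0.389]
row [-0.12  0.05  9.91] [-0.002 -0.002  0.   ] t7.3 open 0.0511
```

View pics/p4.png

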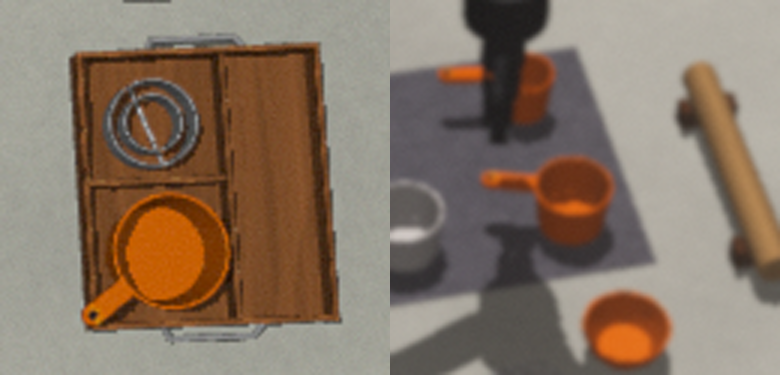

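The large cup stands in the bay at (172,250), handle to the lower left. The gripper is over the medium cup's handle, so I'll grasp it.

Call:
arm_command([
  [[-0.1, 0.05, 4.1, 0, 0, 0], [-0.1, 0.05, 8, 0, 0, 0], [-0.1, 0.05, 9.8, 0, 0, 0], [-0.1, 0.05, 9.8, 0, 0, 0], [-0.1, 0.05, 9.8, 0, 0, 0]],
])

```text
t: 7.72
tool_pos: [0.5548, 0.2023, 0.2045]
tool_rot: [-0.515, -3.098, 0.001]
contact_force: [-1.1, -0.1, -0.1]
opening: 0.051
grip_force: 0.0
```

Call:
arm_command([
  [[0, 0, 0, 0, 0, 0], [0, 0, 0, 0, 0, 0], [0, 0, 0, 0, 0, 0], [0, 0, 0, 0, 0, 0], [0, 0, 0, 0, 0, 0], [0, 0, 0, 0, 0, 0], [0, 0, 0, 0, 0, 0], [0, 0, 0, 0, 0, 0]],
], gripper=1)

```text
t: 8.38
tool_pos: [0.5561, 0.2039, 0.2071]
tool_rot: [0.512, 3.096, 0.002]
contact_force: [-2.8, -0.6, 5.9]
opening: 0.0149
grip_force: 41.7
```

Call:
arm_command([
  [[0, 0, -1, 0, 0, 0], [0, 0, -3, 0, 0, 0], [0, 0, -6, 0, 0, 0], [0, 0, -10, 0, 0, 0], [0, 0, -13, 0, 0, 0], [0, 0, -13, 0, 0, 0], [0, 0, -13, 0, 0, 0], [0, 0, -13, 0, 0, 0]],
])

```text
t: 9.05
tool_pos: [0.5547, 0.2035, 0.3342]
tool_rot: [-0.512, -3.099, 0.001]
contact_force: [0.2, -0.5, -1.0]
opening: 0.0145
grip_force: 40.8
```

```bash
cat > held.py <<'E'
import sys; from fit import *
R=float(sys.argv[1]); zg0=float(sys.argv[2])
for n in('top','side'):
    im,d,c=grab(n); o=get_obs(); p=o['tool_pos']; h=p[2]-tcp_to_grasp-zg0
    X=np.array(__import__('scipy').spatial.transform.Rotation.from_rotvec(o['tool_rot']).as_matrix())[:2,0]; yaw=np.arctan2(-X[1],-X[0])
    W=world(d,c); a=p[:2]-.068*X
    m=orange(im)&(W[...,2]>h+.043)&(W[...,2]<h+.065)&(np.hypot(W[...,0]-a[0],W[...,1]-a[1])<.06); P=W[m][:,:2]
    P=P[(P-a)@X<R-.01]
    from scipy.optimize import least_squares
    s=least_squares(lambda q:np.hypot(*(P-q).T)-R+.0015,a,loss='soft_l1',f_scale=.0015)
    e=s.x-a; print(n,len(P),'axis',s.x.round(4),'expected',a.round(4),'err along X %.4f across(Y) %.4f'%(e@X,e@np.array([X[1],-X[0]])),'yaw %.1f'%np.degrees(yaw), 'zmed %.4f exp %.4f'%(np.median(W[m][:,2]),h+.052))
E
python3 held.py .038 .0489
```

```text
top 53 axis [0.6149 0.1818] expected [0.6188 0.1816] err along X 0.0038 across(Y) -0.0010 yaw -18.8 zmed 0.1765 exp 0.1814
side 75 axis [0.6195 0.1806] expected [0.6187 0.1815] err along X -0.0010 across(Y) -0.0006 yaw -18.8 zmed 0.1763 exp 0.1808
```

```bash
python3 go.py .5027 -.171 .16 60
```

```text
row [ -7.17 -37.11   1.82] [-5.000e-03 -1.000e-03  1.767e+00] t9.2 open 0.0156
```

Call:
arm_command([
  [[-0.5, -2.5, 0, 0, 0, 0.1], [-1, -5, 0, 0, 0, 0.22], [-1.6, -8, 0, 0, 0, 0.34], [-2.2, -11, 0, 0, 0, 0.46], [-2.8, -14, 0, 0, 0, 0.58], [-3.4, -17, 0, 0, 0, 0.7], [-4, -20, 0, 0, 0, 0.82], [-4.6, -23, 0, 0, 0, 0.94], [-5.2, -26, 0, 0, 0, 1.06], [-5.8, -29, 0, 0, 0, 1.18], [-6.2, -32, 0, 0, 0, 1.3], [-6.6, -34, 0, 0, 0, 1.4]],
])

```text
t: 10.15
tool_pos: [0.507, -0.1415, 0.3326]
tool_rot: [-2.394, -2.03, 0.003]
contact_force: [0.7, -0.9, -1.6]
opening: 0.0147
grip_force: 40.8
```

```bash
python3 go.py .5027 -.171 .16 60
```

```text
row [-2.98  0.07  1.79] [-0.004  0.     0.359] t10.2 open 0.0147
```

Call:
arm_command([
  [[-0.9, 0, 0.6, 0, 0, 0.1], [-1.8, 0, 1.2, 0, 0, 0.2], [-2.6, 0, 1.7, 0, 0, 0.3], [-2.8, 0, 1.7, 0, 0, 0.36], [-2.8, 0, 1.7, 0, 0, 0.36], [-2.8, 0, 1.7, 0, 0, 0.36], [-2.8, 0, 1.7, 0, 0, 0.36]],
])

```text
t: 10.73
tool_pos: [0.5036, -0.167, 0.3169]
tool_rot: [-2.713, -1.581, 0.001]
contact_force: [-0.1, -0.5, 0.4]
opening: 0.0144
grip_force: 40.8
```

```bash
python3 held.py .038 .0524;python3 go.py .5027 -.171 .11 60
```

```text
top 100 axis [ 0.4693 -0.2227] expected [ 0.4702 -0.2261] err along X 0.0025 across(Y) -0.0024 yaw -119.5 zmed 0.1600 exp 0.1621
side 111 axis [ 0.4736 -0.2241] expected [ 0.4702 -0.2261] err along X 0.0034 across(Y) 0.0019 yaw -119.5 zmed 0.1599 exp 0.1624
row [-0.41  0.11  5.28] [-0.    -0.     0.008] t10.8 open 0.0153
```

```bash
python3 go.py .4999 -.1706 .08 60
```

```text
row [-0.51 -0.15  8.28] [-0.    -0.     0.008] t10.8 open 0.0153
```

Call:
arm_command([
  [[-0.25, -0.08, 1, 0, 0, 0], [-0.5, -0.15, 2.5, 0, 0, 0], [-0.5, -0.15, 4, 0, 0, 0], [-0.5, -0.15, 5.5, 0, 0, 0], [-0.5, -0.15, 6.5, 0, 0, 0], [-0.5, -0.15, 7.5, 0, 0, 0], [-0.5, -0.15, 8.2, 0, 0, 0], [-0.5, -0.15, 8.2, 0, 0, 0], [-0.5, -0.15, 8.2, 0, 0, 0]],
])

```text
t: 11.58
tool_pos: [0.5, -0.1708, 0.2356]
tool_rot: [-2.715, -1.58, 0.0]
contact_force: [0.8, 0.0, -0.7]
opening: 0.0151
grip_force: 40.8
```

```bash
python3 go.py .4999 -.1706 .068 60;  python3 - <<'E'
from fit import *
im,d,c=grab('top'); a=cv2.resize(im[205:305,405:509],None,fx=3.75,fy=3.75,interpolation=cv2.INTER_CUBIC)
im,d,c=grab('side'); b=cv2.resize(im[290:390,300:404],None,fx=3.75,fy=3.75,interpolation=cv2.INTER_CUBIC)
cv2.imwrite('pics/p5.png',np.hstack([a,b]))
E
```

```text
row [ 0.01 -0.02  1.29] [-0.     0.     0.007] t11.6 open 0.0151
```

View pics/p5.png

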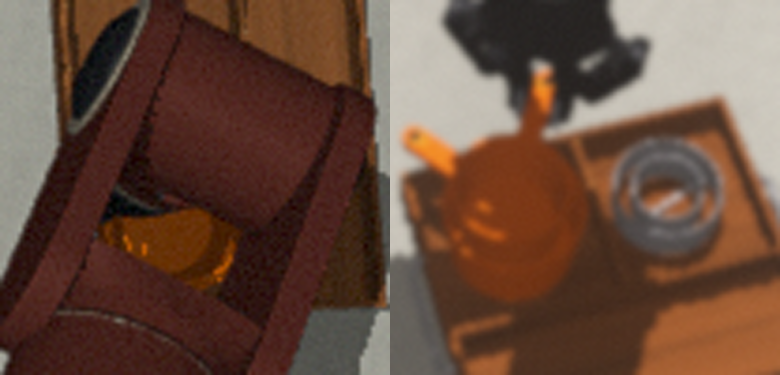

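The medium cup is inside the large one without contact: concentric at (515,215) in the side half, handles fanned about 70° apart. I'll lower it the rest of the way and release.

Call:
arm_command([
  [[0, 0, 0.4, 0, 0, 0], [0, 0, 0.8, 0, 0, 0], [0, 0, 1.1, 0, 0, 0], [0, 0, 1.25, 0, 0, 0], [0, 0, 1.25, 0, 0, 0]],
])

```text
t: 12.1
tool_pos: [0.4999, -0.1708, 0.2229]
tool_rot: [-2.715, -1.58, 0.001]
contact_force: [-0.8, -0.1, -0.0]
opening: 0.0149
grip_force: 40.9
```

Call:
arm_command([
  [[0, 0, 0, 0, 0, 0], [0, 0, 0, 0, 0, 0], [0, 0, 0, 0, 0, 0], [0, 0, 0, 0, 0, 0], [0, 0, 0, 0, 0, 0], [0, 0, -3, 0, 0, 0], [0, 0, -7, 0, 0, 0], [0, 0, -10, 0, 0, 0], [0, 0, -12, 0, 0, 0], [0, 0, -12, 0, 0, 0], [0, 0, -12, 0, 0, 0]],
], gripper=-0.2)

```text
t: 13.02
tool_pos: [0.5003, -0.171, 0.3449]
tool_rot: [2.713, 1.578, 0.003]
contact_force: [-0.6, 0.2, -1.0]
opening: 0.0509
grip_force: 0.0
```

```bash
python3 go.py .544 .355 .15 169.9
```

```text
row [ 47.89 -22.22   3.95] [ 0.003  0.003 -1.912] t13.0 open 0.0509
```

Call:
arm_command([
  [[3, -1.4, 0, 0, 0, -0.1], [6, -2.8, 0, 0, 0, -0.22], [9, -4.2, 0, 0, 0, -0.34], [12, -5.6, 0, 0, 0, -0.46], [15, -7, 0, 0, 0, -0.58], [18, -8.4, 0, 0, 0, -0.7], [21, -9.8, 0, 0, 0, -0.82], [24, -11.2, 0, 0, 0, -0.94], [27, -12.6, 0, 0, 0, -1.06], [30, -14, 0, 0, 0, -1.18], [33, -15.4, 0, 0, 0, -1.3], [36, -16.8, 0, 0, 0, -1.4]],
])

```text
t: 14.02
tool_pos: [0.5311, 0.2267, 0.3404]
tool_rot: [-1.05, -2.958, 0.004]
contact_force: [-0.7, 0.0, 0.4]
opening: 0.0513
grip_force: 0.0
```

```bash
python3 go.py .544 .355 .14 169.9
```

```text
row [ 7.08 10.79  4.55] [-0.003 -0.003 -0.506] t14.0 open 0.0513
```

Call:
arm_command([
  [[2, 3, 0, 0, 0, -0.12], [4, 6, 1, 0, 0, -0.24], [6, 9, 2, 0, 0, -0.36], [7, 10.6, 3, 0, 0, -0.48], [7, 10.6, 4.5, 0, 0, -0.5], [7, 10.6, 4.5, 0, 0, -0.5], [7, 10.6, 4.5, 0, 0, -0.5]],
])

```text
t: 14.6
tool_pos: [0.5442, 0.3504, 0.2948]
tool_rot: [-0.297, -3.122, 0.006]
contact_force: [-0.9, 0.7, -0.5]
opening: 0.0515
grip_force: 0.0
```

```bash
python3 go.py .544 .355 .0475 169.9;  python3 - <<'E'
from fit import *
im,d,c=grab('top'); a=cv2.resize(im[205:305,405:509],None,fx=3.75,fy=3.75,interpolation=cv2.INTER_CUBIC)
im2,d2,c2=grab('side'); b=cv2.resize(im2[290:390,300:404],None,fx=3.75,fy=3.75,interpolation=cv2.INTER_CUBIC)
cv2.imwrite('pics/p6.png',np.hstack([a,b]))
from scipy.optimize import least_squares
for i,cc,dd in((im,c,d),(im2,c2,d2)):
    W=world(dd,cc); r=np.hypot(W[...,0]-.468,W[...,1]+.229)
    m=orange(i)&(W[...,2]>.0615)&(W[...,2]<.076)&(r<.048); P=W[m][:,:2]
    s=least_squares(lambda q:np.hypot(*(P-q).T)-.0365,[.468,-.229],loss='soft_l1',f_scale=.0015); print(len(P),s.x.round(4),np.median(W[m][:,2]))
    h=orange(i)&(W[...,2]>.05)&(r<.1)&(r>.06); ang=np.degrees(np.arctan2(W[h][:,1]+.229,W[h][:,0]-.468)); z=W[h][:,2]
    for lo,hi in((30,90),(100,160)): k=(ang>lo)&(ang<hi); print(lo,k.sum(),np.median(ang[k]),np.median(z[k]))
E
```

```text
row [0.06 0.48 9.25] [-0.004 -0.005 -0.014] t14.6 open 0.0515
187 [ 0.4654 -0.226 ] 0.06632149711971014
30 84 63.12357077318495 0.06668825743840245
100 79 130.18757751393898 0.05753107591395379
213 [ 0.4694 -0.2278] 0.06680258547100637
30 46 59.864711715278005 0.06722326425786129
100 50 129.42755558182913 0.05837211559994515
```

View pics/p6.png

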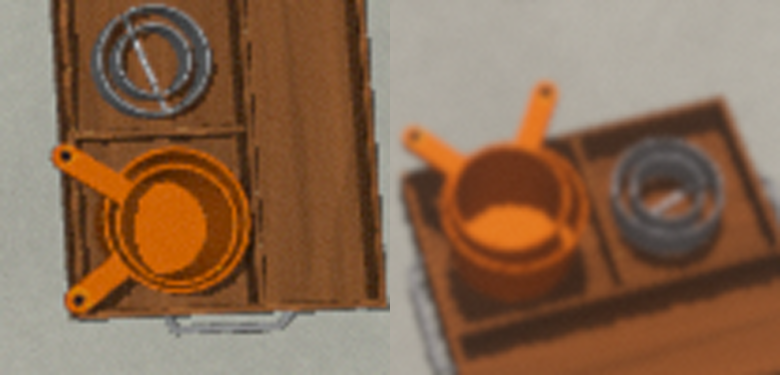

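The medium cup is nested home and concentric in the large one, with rims at 67 mm and 58 mm (9 mm step). Next, the small cup.

Call:
arm_command([
  [[0, 0.3, 3, 0, 0, -0.01], [0, 0.3, 6, 0, 0, -0.01], [0, 0.3, 8.5, 0, 0, -0.01], [0, 0.3, 9.2, 0, 0, -0.01], [0, 0.3, 9.2, 0, 0, -0.01], [0, 0.3, 9.2, 0, 0, -0.01]],
])

```text
t: 15.2
tool_pos: [0.5463, 0.354, 0.2076]
tool_rot: [0.281, 3.128, 0.001]
contact_force: [-0.3, -0.2, 0.2]
opening: 0.0512
grip_force: 0.0
```

Call:
arm_command([
  [[0, 0, 0, 0, 0, 0], [0, 0, 0, 0, 0, 0], [0, 0, 0, 0, 0, 0], [0, 0, 0, 0, 0, 0], [0, 0, 0, 0, 0, 0], [0, 0, 0, 0, 0, 0], [0, 0, 0, 0, 0, 0], [0, 0, 0, 0, 0, 0]],
], gripper=1)

```text
t: 15.87
tool_pos: [0.5461, 0.3549, 0.2079]
tool_rot: [0.278, 3.127, 0.002]
contact_force: [-1.6, 0.6, 5.9]
opening: 0.0147
grip_force: 41.3
```

Call:
arm_command([
  [[0, 0, -1, 0, 0, 0], [0, 0, -3, 0, 0, 0], [0, 0, -6, 0, 0, 0], [0, 0, -10, 0, 0, 0], [0, 0, -13, 0, 0, 0], [0, 0, -13, 0, 0, 0], [0, 0, -13, 0, 0, 0], [0, 0, -13, 0, 0, 0]],
])

```text
t: 16.53
tool_pos: [0.5453, 0.3542, 0.3354]
tool_rot: [-0.279, -3.128, 0.001]
contact_force: [-1.3, 0.0, -1.3]
opening: 0.0147
grip_force: 40.6
```

```bash
python3 held.py .030 .0504; python3 go.py .401 -.2416 .165 190
```

```text
top 77 axis [0.6058 0.3419] expected [0.612 0.342] err along X 0.0061 across(Y) -0.0012 yaw -10.2 zmed 0.1768 exp 0.1811
side 65 axis [0.6097 0.3406] expected [0.6119 0.342 ] err along X 0.0019 across(Y) -0.0018 yaw -10.2 zmed 0.1764 exp 0.1805
row [  3.63 -61.17   1.56] [-0.002 -0.004 -0.352] t16.6 open 0.0147
```

Call:
arm_command([
  [[0.2, -3, 0, 0, 0, -0.03], [0.4, -7, 0, 0, 0, -0.06], [0.7, -11, 0, 0, 0, -0.1], [0.9, -15, 0, 0, 0, -0.13], [1.1, -19, 0, 0, 0, -0.16], [1.3, -23, 0, 0, 0, -0.19], [1.6, -27, 0, 0, 0, -0.22], [1.8, -31, 0, 0, 0, -0.25], [2.1, -35, 0, 0, 0, -0.28], [2.3, -39, 0, 0, 0, -0.3], [2.6, -43, 0, 0, 0, -0.33], [2.8, -47, 0, 0, 0, -0.35]],
])

```text
t: 17.63
tool_pos: [0.4335, -0.1046, 0.3343]
tool_rot: [0.272, -3.127, -0.002]
contact_force: [-0.1, -0.9, -0.2]
opening: 0.0149
grip_force: 40.6
```

```bash
python3 go.py .403 -.2406 .16 190
```

```text
row [  5.35 -12.87   1.95] [ 0.002 -0.003 -0.001] t17.6 open 0.0149
```

Call:
arm_command([
  [[1.5, -3.5, 0, 0, 0, 0], [3, -7, 0, 0, 0, 0], [4.3, -10, 0.5, 0, 0, 0], [5.1, -12, 1, 0, 0, 0], [5.3, -12.6, 1.7, 0, 0, 0], [5.3, -12.6, 1.7, 0, 0, 0], [5.3, -12.6, 1.7, 0, 0, 0], [5.3, -12.6, 1.7, 0, 0, 0]],
])

```text
t: 18.3
tool_pos: [0.4045, -0.2353, 0.3184]
tool_rot: [0.272, -3.129, -0.002]
contact_force: [-0.1, 0.8, -1.2]
opening: 0.0148
grip_force: 40.6
```

```bash
python3 held.py .030 .0532;python3 go.py .403 -.2406 .09 190
```

```text
top 118 axis [ 0.4656 -0.2239] expected [ 0.4716 -0.2235] err along X 0.0060 across(Y) 0.0007 yaw 10.0 zmed 0.1606 exp 0.1630
side 103 axis [ 0.4693 -0.2258] expected [ 0.4717 -0.2235] err along X 0.0028 across(Y) -0.0018 yaw 10.0 zmed 0.1612 exp 0.1633
row [ 0.26 -0.49  7.45] [ 0.  0. -0.] t18.4 open 0.0147
```

```bash
python3 go.py .4046 -.2374 .09 190 .4046 -.2374 .078 190
```

```text
row [ 0.05 -0.2   7.45] [ 0.  0. -0.] t18.4 open 0.0147
row [ 0.05 -0.2   8.65] [ 0.  0. -0.] t18.4 open 0.0147
```

Call:
arm_command([
  [[0, -0.1, 1, 0, 0, 0], [0.05, -0.2, 2.5, 0, 0, 0], [0.05, -0.2, 4, 0, 0, 0], [0.05, -0.2, 5.5, 0, 0, 0], [0.05, -0.2, 6.5, 0, 0, 0], [0.05, -0.2, 7.4, 0, 0, 0], [0.05, -0.2, 7.4, 0, 0, 0], [0.05, -0.2, 7.4, 0, 0, 0]],
])

```text
t: 19.07
tool_pos: [0.4042, -0.2383, 0.2449]
tool_rot: [0.271, -3.129, -0.001]
contact_force: [0.5, -0.4, -0.3]
opening: 0.0146
grip_force: 40.6
```

Call:
arm_command([
  [[0, 0, 0.4, 0, 0, 0], [0, 0, 0.8, 0, 0, 0], [0, 0, 1.1, 0, 0, 0], [0, 0, 1.25, 0, 0, 0], [0, 0, 1.25, 0, 0, 0]],
])

```text
t: 19.48
tool_pos: [0.4042, -0.2386, 0.2327]
tool_rot: [-0.27, 3.13, -0.0]
contact_force: [0.5, 0.3, 0.9]
opening: 0.0151
grip_force: 40.7
```

Call:
arm_command([
  [[0, 0, 0, 0, 0, 0], [0, 0, 0, 0, 0, 0], [0, 0, 0, 0, 0, 0], [0, 0, 0, 0, 0, 0], [0, 0, 0, 0, 0, 0], [0, 0, -3, 0, 0, 0], [0, 0, -7, 0, 0, 0], [0, 0, -10, 0, 0, 0], [0, 0, -12, 0, 0, 0], [0, 0, -12, 0, 0, 0], [0, 0, -12, 0, 0, 0]],
], gripper=-0.2)

```text
t: 20.4
tool_pos: [0.4044, -0.2387, 0.3542]
tool_rot: [-0.27, 3.128, -0.004]
contact_force: [-0.5, 1.1, -0.7]
opening: 0.0514
grip_force: 0.0
```

```bash
python3 go.py .438 -.0055 .11 177
```

```text
row [-7.28 22.42  8.91] [-0.002  0.002  0.225] t20.4 open 0.0514
```

Call:
arm_command([
  [[-1.2, 3.8, 0, 0, 0, 0.05], [-2.4, 7.6, 0, 0, 0, 0.1], [-3.6, 11.4, 0, 0, 0, 0.15], [-4.9, 15.2, 0, 0, 0, 0.2], [-6.2, 19, 2, 0, 0, 0.22], [-7.2, 22.2, 5, 0, 0, 0.23], [-7.25, 22.4, 8.8, 0, 0, 0.23], [-7.25, 22.4, 8.8, 0, 0, 0.23], [-7.25, 22.4, 8.8, 0, 0, 0.23], [-7.25, 22.4, 8.8, 0, 0, 0.23]],
])

```text
t: 21.23
tool_pos: [0.4373, -0.0058, 0.2647]
tool_rot: [-0.091, -3.139, 0.0]
contact_force: [-0.8, -0.6, -0.3]
opening: 0.0513
grip_force: 0.0
```

```bash
python3 go.py .438 -.0055 .021 176.5;  python3 - <<'E'
from fit import *
im,d,c=grab('top'); a=cv2.resize(im[205:305,405:509],None,fx=3.75,fy=3.75,interpolation=cv2.INTER_CUBIC)
im2,d2,c2=grab('side'); b=cv2.resize(im2[240:380,270:416],None,fx=2.68,fy=2.68,interpolation=cv2.INTER_CUBIC)
cv2.imwrite('pics/p7.png',np.hstack([a,b[:375,:391]]))
for i,cc,dd in((im,c,d),(im2,c2,d2)):
    W=world(dd,cc); r=np.hypot(W[...,0]-.468,W[...,1]+.229); m=orange(i)
    k=m&(r<.035)&(W[...,2]>.069); print('small rim',k.sum(),np.median(W[k][:,2]))
    h=m&(W[...,2]>.05)&(r<.1)&(r>.06); ang=np.degrees(np.arctan2(W[h][:,1]+.229,W[h][:,0]-.468))%360; z=W[h][:,2]
    for lo,hi in((30,90),(100,160),(165,215)): k=(ang>lo)&(ang<hi); print(lo,k.sum(),np.median(ang[k]),np.median(z[k]))
E
```

```text
row [-0.08  0.04  8.9 ] [-0.    -0.001  0.003] t21.2 open 0.0513
small rim 154 0.0748906352797003
30 82 62.78858401176461 0.06708696344377729
100 78 130.12146978298898 0.05821036863664142
165 90 188.2323664724242 0.07594023874167921
small rim 193 0.07551693948994598
30 50 59.83177890102729 0.06790872657932578
100 42 129.95828873565486 0.05811364394523255
165 80 189.3931051679973 0.07644384585261499
```

View pics/p7.png

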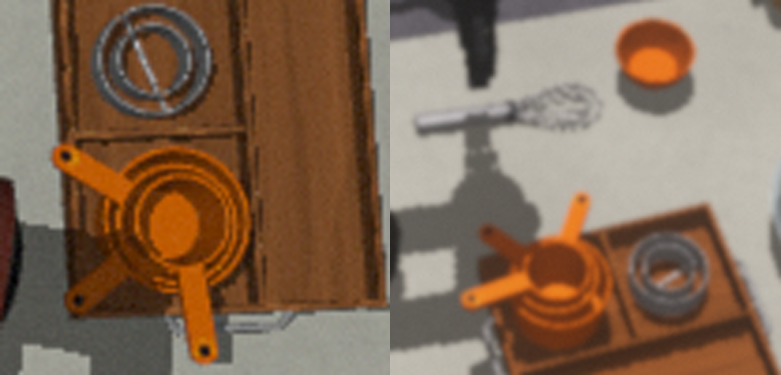

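All three cups are nested home, with handle heights of 58, 67 and 76 mm. The whisk handle lies under the gripper. I'll descend and grip it.

Call:
arm_command([
  [[0, 0, 4, 0, 0, 0], [0, 0, 7, 0, 0, 0], [0, 0, 8.4, 0, 0, 0], [0, 0, 8.8, 0, 0, 0], [0, 0, 8.8, 0, 0, 0], [0, 0, 8.8, 0, 0, 0]],
])

```text
t: 21.83
tool_pos: [0.4385, -0.0061, 0.1787]
tool_rot: [0.092, 3.137, -0.001]
contact_force: [0.9, 0.1, 0.9]
opening: 0.0514
grip_force: 0.0
```

Call:
arm_command([
  [[0, 0, 0, 0, 0, 0], [0, 0, 0, 0, 0, 0], [0, 0, 0, 0, 0, 0], [0, 0, 0, 0, 0, 0], [0, 0, 0, 0, 0, 0], [0, 0, 0, 0, 0, 0], [0, 0, 0, 0, 0, 0], [0, 0, 0, 0, 0, 0]],
], gripper=1)

```text
t: 22.5
tool_pos: [0.4383, -0.0055, 0.1784]
tool_rot: [0.09, 3.137, -0.001]
contact_force: [-0.8, 0.4, 6.3]
opening: 0.0166
grip_force: 40.4
```

Call:
arm_command([
  [[0, 0, -1, 0, 0, 0], [0, 0, -3, 0, 0, 0], [0, 0, -6, 0, 0, 0], [0, 0, -10, 0, 0, 0], [0, 0, -12, 0, 0, 0], [0, 0, -12, 0, 0, 0], [0, 0, -12, 0, 0, 0]],
])

```text
t: 23.08
tool_pos: [0.4375, -0.0054, 0.2984]
tool_rot: [0.09, 3.137, -0.001]
contact_force: [-0.4, 0.1, -0.9]
opening: 0.0164
grip_force: 39.6
```

Run:
```python
from fit import *
a=np.radians(3.5);R=np.array([[np.cos(a),-np.sin(a)],[np.sin(a),np.cos(a)]])
t=np.array([.5253,-.2663])+R@[0,-.0575]; g=t-R@[.035,0]; print('trough',t,'grasp',g)
from go import go; go(g[0],g[1],.14,183.5)
im,d,c=grab('side'); cv2.imwrite('pics/p8.png',cv2.resize(im[200:340,250:436],None,fx=3.5,fy=3.5,interpolation=cv2.INTER_CUBIC))
```

```text
trough [ 0.52881029 -0.32369275] grasp [ 0.49387557 -0.32582945]
row [ -7.48 -31.67   0.41] [-0.001  0.003 -0.119] t23.1 open 0.0164
```

View pics/p8.png

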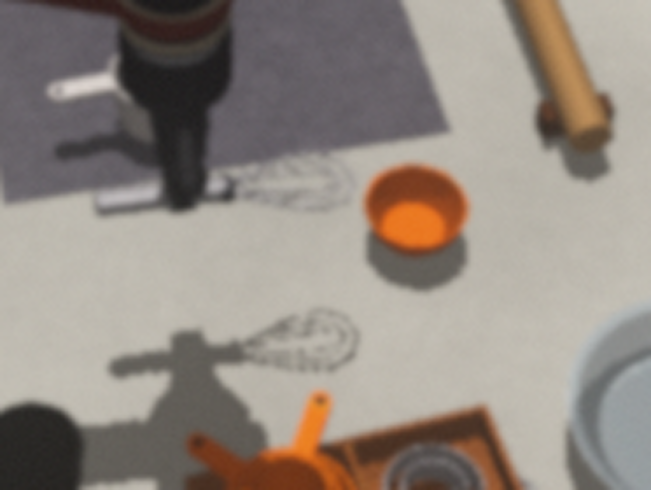

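The whisk is held level. I'll carry it over to the trough.

Call:
arm_command([
  [[-0.8, -3.5, 0, 0, 0, -0.02], [-1.7, -7, 0, 0, 0, -0.04], [-2.5, -10.5, 0, 0, 0, -0.06], [-3.3, -14, 0, 0, 0, -0.08], [-4.1, -17.5, 0, 0, 0, -0.1], [-5, -21, 0, 0, 0, -0.12], [-5.8, -24.5, 0, 0, 0, -0.12], [-6.6, -28, 0, 0, 0, -0.12], [-7.2, -30.5, 0, 0, 0, -0.12], [-7.5, -31.5, 0, 0, 0, -0.12], [-7.5, -31.5, 0, 0, 0, -0.12], [-7.5, -31.5, 0, 0, 0, -0.12]],
])

```text
t: 24.13
tool_pos: [0.4934, -0.3235, 0.2946]
tool_rot: [0.097, -3.137, -0.005]
contact_force: [0.6, 1.3, -0.5]
opening: 0.0167
grip_force: 39.6
```

```bash
python3 go.py .4939 -.3258 .06 183.5 .4939 -.3258 .0307 183.5
python3 - <<'E'
from fit import *
im,d,c=grab('top'); a=cv2.resize(im[180:305,395:525],None,fx=3,fy=3,interpolation=cv2.INTER_CUBIC)
im,d,c=grab('side'); b=cv2.resize(im[290:415,300:430],None,fx=3,fy=3,interpolation=cv2.INTER_CUBIC)
cv2.imwrite('pics/p9.png',np.hstack([a,b]))
E
```

```text
row [-0.06 -0.26  7.99] [ 0.003 -0.003  0.001] t24.1 open 0.0167
row [-0.06 -0.27 10.92] [ 0.003 -0.003  0.001] t24.1 open 0.0167
```

View pics/p9.png

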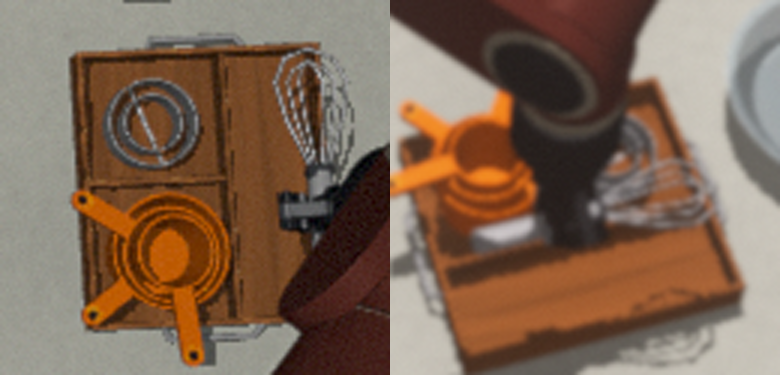

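The whisk is over the trough and parallel to it; the offsets in the two views are parallax from its 12 cm height. I'll lower part way and check again.

Call:
arm_command([
  [[0, -0.2, 2.5, 0, 0, 0], [0, -0.2, 5, 0, 0, 0], [0, -0.2, 6.5, 0, 0, 0], [0, -0.2, 7.5, 0, 0, 0], [0, -0.2, 7.5, 0, 0, 0], [0, -0.2, 7.5, 0, 0, 0]],
])

```text
t: 24.73
tool_pos: [0.4941, -0.3253, 0.2217]
tool_rot: [0.099, -3.14, -0.001]
contact_force: [0.4, -0.9, -0.9]
opening: 0.0166
grip_force: 39.6
```

```bash
python3 go.py .4939 -.3258 .0307 183.5
python3 - <<'E'
from fit import *
im,d,c=grab('top'); a=cv2.resize(im[180:305,395:525],None,fx=3,fy=3,interpolation=cv2.INTER_CUBIC)
im,d,c=grab('side'); b=cv2.resize(im[290:415,300:430],None,fx=3,fy=3,interpolation=cv2.INTER_CUBIC)
cv2.imwrite('pics/p10.png',np.hstack([a,b]))
E
```

```text
row [ 0.02 -0.05  3.63] [ 0.001 -0.     0.002] t24.7 open 0.0166
```

View pics/p10.png

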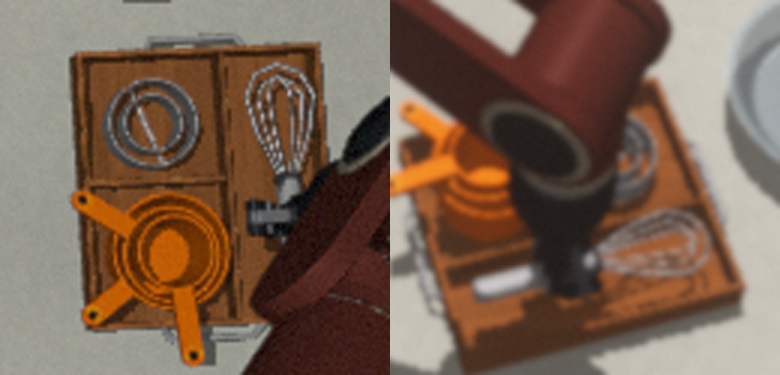

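The whisk sits within the trough's outline in both views, with the hoop at (280,120) in the top half. I'll lower it to the floor, open narrowly and retreat.

Call:
arm_command([
  [[0, 0, 1, 0, 0, 0], [0, 0, 2, 0, 0, 0], [0, 0, 3, 0, 0, 0], [0, 0, 3.55, 0, 0, 0], [0, 0, 3.55, 0, 0, 0], [0, 0, 3.55, 0, 0, 0]],
])

```text
t: 25.33
tool_pos: [0.4938, -0.3261, 0.1853]
tool_rot: [0.097, -3.139, -0.001]
contact_force: [0.2, -0.5, -1.0]
opening: 0.0169
grip_force: 39.9
```

Call:
arm_command([
  [[0, 0, 0, 0, 0, 0], [0, 0, 0, 0, 0, 0], [0, 0, 0, 0, 0, 0], [0, 0, 0, 0, 0, 0], [0, 0, -2, 0, 0, 0], [0, 0, -5, 0, 0, 0], [0, 0, -9, 0, 0, 0], [0, 0, -13, 0, 0, 0], [0, 0, -17, 0, 0, 0], [0, 0, -17, 0, 0, 0]],
], gripper=0.25)

```text
t: 26.17
tool_pos: [0.4958, -0.3276, 0.3675]
tool_rot: [-0.097, 3.127, -0.019]
contact_force: [1.1, -2.3, 0.8]
opening: 0.032
grip_force: 0.0
```

```bash
python3 go.py .45 0 .25 183
```

```text
row [ 2.48 32.93 -4.16] [-0.012  0.013  0.01 ] t26.2 open 0.0320
```

Call:
arm_command([
  [[0.3, 3, 0, 0, 0, 0], [0.6, 7, 0, 0, 0, 0], [0.9, 11, -1, 0, 0, 0], [1.2, 15, -2, 0, 0, 0], [1.5, 19, -3, 0, 0, 0], [1.8, 23, -4, 0, 0, 0], [2, 27, -4, 0, 0, 0], [2.2, 30, -4, 0, 0, 0], [2.4, 32, -4, 0, 0, 0], [2.4, 32, -4, 0, 0, 0], [2.4, 32, -4, 0, 0, 0], [2.4, 32, -4, 0, 0, 0]],
])

```text
t: 27.17
tool_pos: [0.4503, -0.0087, 0.3962]
tool_rot: [-0.097, 3.14, -0.001]
contact_force: [0.2, -0.1, 0.3]
opening: 0.0321
grip_force: 0.0
```

Run:
```python
from fit import *
im,d,c=grab('top'); a=cv2.resize(im[180:305,395:525],None,fx=3,fy=3,interpolation=cv2.INTER_CUBIC)
im2,d2,c2=grab('side'); b=cv2.resize(im2[290:415,300:430],None,fx=3,fy=3,interpolation=cv2.INTER_CUBIC)
cv2.imwrite('pics/p11.png',np.hstack([a,b]))
for i,cc,dd in((im,c,d),(im2,c2,d2)):
    W=world(dd,cc); r=np.hypot(W[...,0]-.468,W[...,1]+.229)
    h=orange(i)&(W[...,2]>.05)&(r<.1)&(r>.06); ang=np.degrees(np.arctan2(W[h][:,1]+.229,W[h][:,0]-.468))%360; z=W[h][:,2]
    for lo,hi in((30,90),(100,160),(165,215)): k=(ang>lo)&(ang<hi); print(lo,np.median(ang[k]),np.median(z[k]))
    t=(np.abs(W[...,0]-.529)<.1)&(np.abs(W[...,1]+.324)<.03); print('trough z99',np.percentile(W[t][:,2],99))
```

```text
30 57.91218831443239 0.06715531886189297
100 130.51589481476324 0.0580952091857625
165 187.54637437166485 0.0753468379176675
trough z99 0.02282692563432648
30 59.724916962219496 0.06835234105375465
100 130.4942726397499 0.05859050487578832
165 191.22231775335544 0.07732741177935532
trough z99 0.024190410441831352
```

View pics/p11.png

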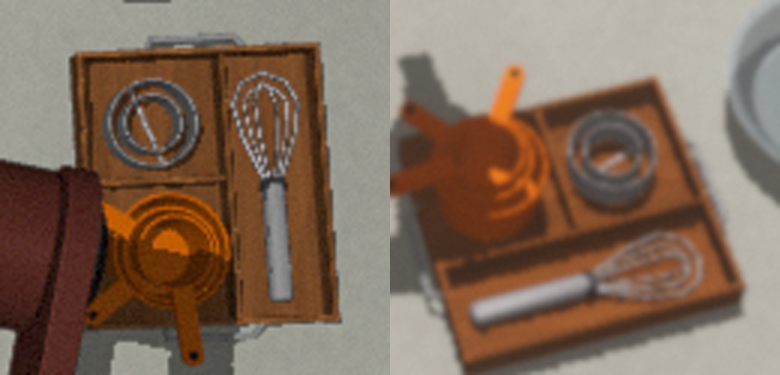

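The whisk lies flat in the trough, handle at (278,245) and hoop at (265,120) in the top half. The cups are still nested, and the gripper is clear.

```bash
python3 -c "
from station import *
print(finish_job())"
```

```text
the job is handed in; nothing more can be done
None
```

The job is handed in: the three orange cups stand nested fully home in the square bay, largest at the bottom, and the whisk lies flat in the trough; the arm went near none of the items to be left alone, and it took about 27 s of the 112 s.

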